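Move the coffee scoop to the short rail

TASK

Three tools hang on the steel rail stand. Take the coffee scoop (the one with the small round cup) by its wooden grip, lift it over the end stops between the two rails and hang it on the free stretch of the short right-hand rail. Lower it onto the rail before you let go, leave it hanging freely and straight over the rail, and leave the other two tools hanging where they are.

Things in the scene. Friction and masses are not known exactly. Their poses are not given: they have to be found in the camera images.
- rail_stand: Fixed steel stand; origin on the worktop under the middle of the gap between its two rails; x away from the robot, y (left) along the rails, z up; turned up to 0.25 rad. Rails: 10 mm bars in line at x=0, tops 205 mm up; long one y=+20 to +270 mm, short one y=-220 to -20. A stop disc, 32 mm diameter, 6 thick, on each end. Held from behind: rods at the ends, back bar at x=+75, 200 mm up.
- long_rail_mid (a point): Point on the top line of the long (left) rail at its middle: stand y = +145 mm, 205 mm above the worktop. Axes as the stand's.
- short_rail_free (a point): Point on the top line of the short (right) rail, in the middle of its free stretch: stand y = -80 mm, 205 mm above the worktop. The scoop's origin should come here, give or take 45 mm along the rail. Axes as the stand's.
- scoop: Coffee scoop, 100 to 170 g, on the long rail next to the gap. Origin: underside of the saddle's top plate, resting on the rail's top line; axes as the stand's. Wooden grip 20 (x) by 22 mm (y), 3 to 53 mm above the origin. See scoop_cup for what is below.
- scoop_cup (a point): Centre of the scoop's cup mouth, 120 mm below and 4 mm behind the scoop's origin. Cup 51 mm wide, 30 high, joined by a shank at x=-24 mm. The steel saddle is an inverted U 24 mm wide (y), 14 inside, flared to a 32 mm mouth 22 mm below the origin. Lifted over 33 mm the saddle clears the stop discs; over 95 mm the cup would strike rail or discs from below: lift about 60.
- turner: Saddle and wooden grip like the scoop's; origin and axes likewise. Head: flat slotted plate 52 mm wide, 120 to 163 mm below the origin. Hangs near the left end of the long rail or the right end of the short one. Leave it alone.
- skimmer: Saddle and wooden grip like the scoop's; origin and axes likewise. Head: flat perforated disc, 52 mm diameter, centre 142 mm below the origin. Hangs at the other of the turner's two places. Leave it alone.
Not all that is in view belongs to the job. What is shaped like the scoop but green, orange or purple is not meant.

How it is judged:
By the outcome, as a careful person would: the job done as asked, in the order asked, and still so for the second after the job is handed in, with the robot touching nothing.
It also fails if it takes over 40 s, if anything falls off the work surface, if the arm or the gripper's body presses on something with over 40 N, if the wrist force passes 120 N, or if a joint passes its speed limit or range.

ROBOT

A 6-joint arm with a two-finger parallel gripper is mounted at the origin on a cart in front of the work surface, level with it; the furniture and walls round the work are solid. World frame = base frame: x ahead of the robot, y to its left, z up, the work surface at z = 0. Lengths are in m, angles in rad, forces in N, time in s.
With the tool pointing down it reaches from about 0.4 to 0.825 m from the base axis. Payload 7 kg.
Tool frame: the origin (TCP) lies midway between the tips of the shut fingers; the grasp point (between the pads) lies 19 mm behind it (arm.grip_depth is the distance from the TCP to the grasp point, in m); z points along the fingers, y is the line along which they close (so a half turn about z gives the same grasp; the last joint's range is limited). The gripper opens to 88 mm and grips with 3 to 60 N. Pads are 19 mm wide; open, the fingers measure 130 mm over their backs; the gripper's body (78 mm by 193 mm) begins 47 mm behind the grasp point.
Start: joints at [-0.852, 0.359, 0.012, 0, -1.224, -0.288], TCP at [0.282, -0.613, 0.227] pointing down, gripper open.
Joint ranges: [-3.07, 3.07], [-1.43, 2.12], [-1.02, 1.25], [-3.03, 1.67], [-3.05, -0], [-3.03, 3.03]. Speed limits (rad/s): [2.39, 2.39, 3.01, 3.14, 3.14, 3.14].

INTERFACE

Orientations are given as a unit quaternion [w, x, y, z].
In Python, from bench import arm gives the robot as it stands.
- The arm moves only by the shell command python3 -m inch 'ROWS'. ROWS is JSON, a list of rows, each a list of 7 numbers: the opening, from 0 (shut) to 1 (fully open), then the shift along the tool's x, y, z each as a share of 10 cm, from -1 to 1, then the turn, a rotation vector about the tool's x, y, z each as a share of 2 pi rad, from -1 to 1. In form: [[fingers, tx, ty, tz, ax, ay, az], ...]. A call has 1 to 12 rows; each row is the pose to reach, as a shift and turn from the pose commanded when the call began, along the tool's axes at that moment, turning the shorter way round; what a row does not reach only later rows make up. A row lasts 1/8 s, in which the tool goes at most 62.5 mm and 10.7 degrees, less where a joint would pass 70% of its speed; a pose out of reach is approached as far as the arm can. A call with a number of a shift or a turn outside -1 to 1 is refused whole. A call with a gripper value outside its range is refused whole. The fingers move at their own pace and stop on an object; the grip force is fixed at half the most. Time passes only in rows, so rows that repeat a pose let the fingers close. It gives the time, the measured TCP pose, the force, the opening and the grip force at its end, in the units of the state.
- arm.read_state(): the state, without advancing time (a new reading comes with each control period).
- arm.snapshot(name): name is "scene" or "side" or "wrist"; returns (picture, depth): 420x560x3 uint8, red, green, blue; 420x560 float32, m along the optical axis (not along the pixel's ray), 0 where there is no reading.
- arm.get_calibration(name): a dict with "K" (3x3 intrinsics, pixels), "eye" and "rotation" of the camera in the world. Camera axes: x right, y up, looking along -z (the intrinsics and any distortion apply to the point x, -y, -z); pixel columns grow to the right and rows downward; lengths in m; the calibration is good to about 2 mm. A picture is of the moment at which its call begins: read the wrist's pose just before it. get_calibration takes no time and is no camera call; for the wrist camera it gives the pose at the moment of the call.
- arm.hand_in(): hands the job in; it is judged then, once.
Trained networks look in the newest picture that a camera, given by its name, has taken for a name from the list of things; names that differ only in an ending like _2 or _b are one class to them, and where a whole thing is asked for, a point or a joint stands for the part that bears it (a point fixed in the world has none). Each returns a list of dicts, best first, with "confidence" (0 to 1); they miss things now and then, are a little off and sometimes report something else, mostly with a low value. They report only what shows in the picture. A call takes as long as a camera call. They do not tell look-alikes from the thing itself.
- arm.search_frame(camera, label): "bbox" ([centre column, centre row, width, height] in pixels, round what is visible of it).
- arm.cut_out(camera, label): "mask" (420x560 bool, what is visible of it) and "bbox" ([centre column, centre row, width, height] in pixels, round what is visible of it).
- arm.landmark_of(camera, label): "centre" ([column, row] in pixels: a listed point, or the origin of a listed thing).
The state is a dict: "clock": time; "joints": joint angles; "qvel": joint speeds; "effort": joint torques, N m; "ee_pos": TCP position; "ee_rot": TCP orientation; "force": force on the tool from outside, world axes, zero at the start; "torque": the same for the moment, N m; "finger_gap": opening from 0.0 (shut) to 1.0 (fully open); "grasp_force": force on a finger pad.
Only numpy, scipy, OpenCV 4.12 (cv2) and the standard library are available. Lean on these libraries where they do the work, as an engineer would, in place of code of your own. Each camera call takes 0.05 s, during which the arm holds its last target. There are 200 camera calls.

## Working session

There is one attempt and no reset: what is moved stays moved. The work goes in short steps, Python scripts to look and compute and a shell command to move; the robot and the scene stay as the last step left them, time stands still between calls to the robot, and variables do not carry over. Pictures are saved under pics/ and viewed, at most 10 in all, crops included, and the job is handed in when it is done.

```bash
mkdir -p pics; cat > h.py <<'E'
import numpy as np, cv2
from bench import arm
from scipy.spatial.transform import Rotation as R
def rot(c):
    r=np.array(c["rotation"],float)
    return r if r.shape==(3,3) else R.from_quat(r[[1,2,3,0]]).as_matrix()
def world(c,uv,d):
    K=np.array(c["K"]); x=(uv[0]-K[0,2])/K[0,0]*d; y=(uv[1]-K[1,2])/K[1,1]*d
    return np.array(c["eye"])+rot(c)@np.array([x,-y,-d])
def atz(c,uv,z):
    e=np.array(c["eye"]); r=world(c,uv,1)-e
    return e+r*(z-e[2])/r[2]
def save(n,p): cv2.imwrite(f"pics/{n}.png",cv2.cvtColor(p,cv2.COLOR_RGB2BGR))
E
python3 - <<'E'
from h import *
ims=[]
for n in ("scene","side"):
    p,d=arm.snapshot(n); c=arm.get_calibration(n); ims.append(p); np.savez(f"{n}.npz",p=p,d=d)
    print(n,c)
    for l in ("scoop","scoop_cup","short_rail_free","long_rail_mid","rail_stand","turner","skimmer"):
        for q in arm.landmark_of(n,l)[:3]:
            u=q["centre"]; i=int(np.clip(u[1],0,419)),int(np.clip(u[0],0,559))
            z={"scoop_cup":.085,"rail_stand":0}.get(l,.205)
            print(l,round(q["confidence"],2),np.round(u),"depth",world(c,u,d[i]).round(3),"atz",atz(c,u,z).round(3))
    save(n,p)
print(arm.read_state())
E
```

```text
scene {'K': array([[462.23196229,   0.        , 283.00390596],
       [  0.        , 462.23196229, 204.81740779],
       [  0.        ,   0.        ,   1.        ]]), 'eye': array([-0.14793199, -0.48384343,  0.60694037]), 'rotation': array([ 0.79067749,  0.45169317, -0.20666199, -0.35790112])}
scoop 0.62 [235. 220.] depth [0.336 0.055 0.152] atz [ 0.279 -0.009  0.205]
scoop 0.61 [273. 149.] depth [0.512 0.12  0.218] atz [0.533 0.14  0.205]
scoop 0.6 [212. 174.] depth [0.369 0.151 0.202] atz [0.365 0.146 0.205]
scoop_cup 0.93 [257. 243.] depth [0.448 0.112 0.014] atz [0.377 0.04  0.085]
scoop_cup 0.79 [241. 271.] depth [0.359 0.072 0.011] atz [0.296 0.003 0.085]
scoop_cup 0.69 [216. 227.] depth [0.407 0.197 0.04 ] atz [0.362 0.143 0.085]
short_rail_free 0.89 [327. 176.] depth [0.778 0.164 0.039] atz [ 0.507 -0.025  0.205]
long_rail_mid 0.59 [248. 142.] depth [0.527 0.207 0.204] atz [0.525 0.205 0.205]
turner 0.97 [223. 132.] depth [0.52  0.283 0.21 ] atz [0.529 0.293 0.205]
skimmer 0.86 [370. 196.] depth [ 0.489 -0.133  0.207] atz [ 0.493 -0.131  0.205]
side {'K': array([[436.98356233
[... 1040 characters left out ...]
0.8, 'joints': array([-8.51921941e-01,  3.58558190e-01,  1.18830209e-02, -8.00994713e-06,
       -1.22409285e+00, -2.88131542e-01]), 'qvel': array([-3.77046371e-06, -2.31175509e-05,  1.23297045e-03,  1.60787739e-04,
        1.60309123e-03,  7.71119675e-04]), 'effort': array([ 6.82540613e-04, -5.82285333e+01,  2.93287432e+01,  7.00218245e+00,
        1.24333519e-02, -2.40079180e-05]), 'ee_pos': array([ 0.28183356, -0.61331355,  0.22657945]), 'ee_rot': array([ 1.01282883e-05, -2.13708954e-01,  9.76897376e-01, -1.05796703e-05]), 'force': array([ 0.15467422, -0.59550408,  0.17470739]), 'torque': array([-0.0060885 , -0.00932356,  0.02763663]), 'grasp_force': 0.0, 'finger_gap': 1.0007422101227224}
```

View pics/scene.png

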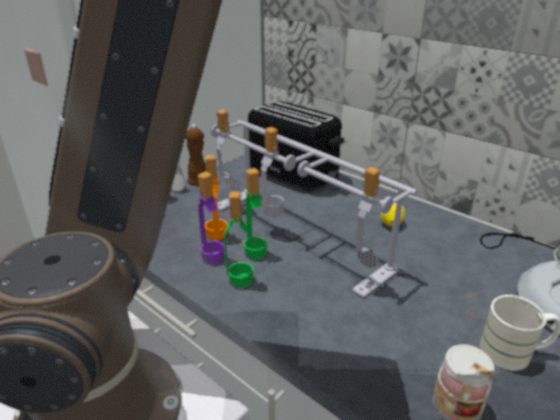

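View pics/side.png

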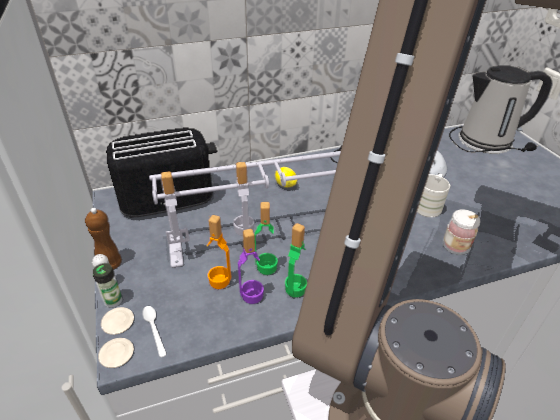

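The picture shows five scoop-shaped things (scene pixels):
- steel scoop on the long rail next to the gap: grip (271,140), cup (274,205)
- green (253,180) and green (236,205)
- orange (211,165)
- purple (205,185)

The coloured ones stand on the worktop. I choose the steel one, which in the side view has its grip at (242,172) and cup at (243,222). Next I'll fit the rail and check the choice in a crop.

```bash
python3 - <<'E'
from h import *
def cloud(n):
    f=np.load(n+".npz"); d=f["d"]; c=arm.get_calibration(n); K=c["K"]
    v,u=np.mgrid[:420,:560]; P=np.stack([(u-K[0,2])/K[0,0]*d,-(v-K[1,2])/K[1,1]*d,-d],-1)
    return (np.array(c["eye"])+P@rot(c).T)[d>0]
a=np.array([.5125,.086]); 
for n in ("scene","side"):
    P=cloud(n)
    y=np.array([.11,.994]); y/=np.linalg.norm(y); o=a.copy()
    for k in range(4):
        q=P[:,:2]-o; s=q@y; t=q@[y[1],-y[0]]
        m=(abs(t)<(.02 if k<2 else .01))&(P[:,2]>.195)&(P[:,2]<.21)&(s>-.25)&(s<.3)
        vx,vy,x0,y0=cv2.fitLine(P[m,:2].astype(np.float32),cv2.DIST_HUBER,0,.001,.001).ravel()
        y=np.array([vx,vy])*np.sign(vy); o=np.array([x0,y0]); 
    print(n,m.sum(),"line at",o.round(4),"dir",y.round(4),"yaw",np.arctan2(-y[0],y[1]).round(4))
    q=P[:,:2]-o; s=q@y; t=q@[y[1],-y[0]]
    g=(abs(t)<.03)&(P[:,2]>.222)&(P[:,2]<.27)&(abs(P[:,1]-.125)<.04)
    print(" grip n",g.sum(),"t",np.percentile(t[g],[2,50,98]).round(4),"zmax",np.percentile(P[g,2],[50,99]).round(3),"xy min/max",np.percentile(P[g,:2],[3,97],axis=0).round(3), "s", np.percentile(s[g],[3,97]).round(4))
st=arm.read_state(); w,*v=st["ee_rot"]; T=R.from_quat([*v,w]).as_matrix(); print(T.round(3))
im=cv2.imread("pics/side.png")[135:245,185:300]; cv2.imwrite("pics/crop.png",cv2.resize(im,None,fx=5,fy=5,interpolation=2))
E
```

```text
scene 983 line at [0.511 0.092] dir [0.0824 0.9966] yaw -0.0825
 grip n 230 t [-0.0068 -0.0022  0.0119] zmax [0.244 0.259] xy min/max [[0.507 0.118]
 [0.525 0.138]] s [0.0261 0.0461]
side 777 line at [0.5169 0.1689] dir [0.0797 0.9968] yaw -0.0798
 grip n 176 t [-0.0081 -0.0045  0.0101] zmax [0.247 0.259] xy min/max [[0.506 0.121]
 [0.523 0.141]] s [-0.0478 -0.0278]
[[-0.909 -0.418  0.   ]
 [-0.418  0.909 -0.   ]
 [-0.    -0.    -1.   ]]
```

View pics/crop.png

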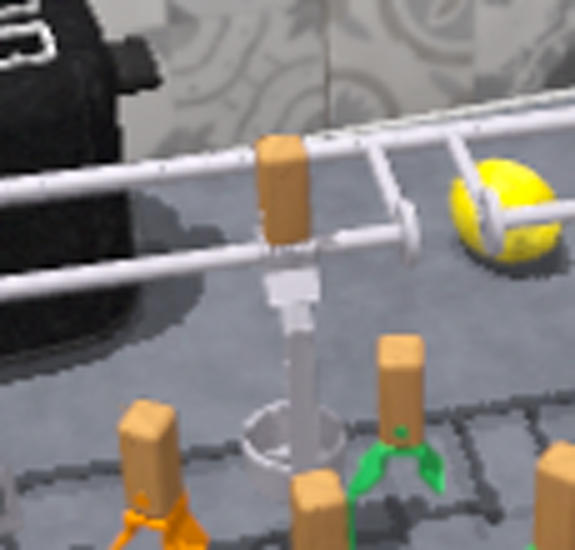

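The crop confirms it: steel shank and cup, wooden grip at about side pixel (242,172), on the rail beside the gap discs. Scoop is at about (0.514, 0.1285), stand yaw -0.081. First I rise, turn and head over.

```bash
python3 -m inch '[[1,0,0,-0.6,0,0,0.02],[1,-0.5,0.5,-1,0,0,0.05],[1,-1,1,-1,0,0,0.0815],[1,-1,1,-1,0,0,0.0815],[1,-1,1,-1,0,0,0.0815]]'
```

```text
clock: 1.42
ee_pos: [0.3317, -0.4793, 0.3279]
ee_rot: [0.001, 0.039, 0.999, -0.001]
force: [0.0, -0.2, 0.8]
finger_gap: 0.997
grasp_force: 0.0
```

```bash
python3 -m inch '[[1,-0.4,0.5,0,0,0,0],[1,-0.66,1,0,0,0,0],[1,-0.66,1,0,0,0,0]]' && python3 -m inch '[[1,-0.4,0.5,0,0,0,0],[1,-0.66,1,0,0,0,0],[1,-0.66,1,0,0,0,0]]' && python3 -m inch '[[1,0,0.6,0,0,0,0],[1,0,1,0,0,0,0]]' && python3 -m inch '[[1,0,0.6,0,0,0,0],[1,0,1,0,0,0,0]]' && python3 -m inch '[[1,0,0.6,0,0,0,0],[1,0,1,0,0,0,0],[1,0,1,0,0,0,0]]'
```

```text
clock: 1.8
ee_pos: [0.4065, -0.3846, 0.3264]
ee_rot: [0.0, 0.039, 0.999, 0.0]
force: [-0.5, -0.1, -0.1]
finger_gap: 1.004
grasp_force: 0.0
clock: 2.17
ee_pos: [0.4803, -0.2906, 0.3261]
ee_rot: [-0.0, 0.039, 0.999, 0.0]
force: [-0.3, -0.6, 0.3]
finger_gap: 1.001
grasp_force: 0.0
clock: 2.42
ee_pos: [0.4866, -0.1925, 0.3263]
ee_rot: [-0.0, 0.041, 0.999, -0.0]
force: [0.4, 0.2, 0.3]
finger_gap: 1.001
grasp_force: 0.0
clock: 2.68
ee_pos: [0.4949, -0.0924, 0.3266]
ee_rot: [0.0, 0.041, 0.999, -0.0]
force: [1.4, 0.2, 0.4]
finger_gap: 0.996
grasp_force: 0.0
clock: 3.05
ee_pos: [0.5036, 0.0077, 0.3264]
ee_rot: [-0.0, 0.04, 0.999, -0.0]
force: [-0.6, -0.7, 0.8]
finger_gap: 1.002
grasp_force: 0.0
```

```bash
python3 -m inch '[[1,0,0.6,0,0,0,0],[1,0,1,0,0,0,0],[1,0,1,0,0,0,0]]'; python3 - <<'E'
from h import *
p,d=arm.snapshot("wrist"); c=arm.get_calibration("wrist"); save("wrist1",p)
st=arm.read_state(); w,*v=st["ee_rot"]; T=R.from_quat([*v,w]).as_matrix(); print(st["ee_pos"])
K=c["K"]; vv,u=np.mgrid[:420,:560]; P=(np.array(c["eye"])+np.stack([(u-K[0,2])/K[0,0]*d,-(vv-K[1,2])/K[1,1]*d,-d],-1)@rot(c).T)[d>0]
g=(P[:,2]>.235)&(P[:,2]<.27)&(abs(P[:,0]-.514)<.03)&(abs(P[:,1]-.129)<.04)
top=P[(P[:,2]>.252)&g]
for Q in (P[g],top):
  if len(Q): print(len(Q),np.percentile(Q,[2,50,98],axis=0).round(4), ((Q-st["ee_pos"])@T).min(0).round(4),((Q-st["ee_pos"])@T).max(0).round(4))
m=(P[:,2]>.195)&(P[:,2]<.207)&(abs(P[:,0]-.511)<.02)
print(m.sum(),cv2.fitLine(P[m,:2].astype(np.float32),cv2.DIST_HUBER,0,.001,.001).ravel())
for l in("scoop","short_rail_free"):
  for q in arm.landmark_of("wrist",l)[:2]: print(l,q,atz(c,q["centre"],.205).round(4))
E
```

```text
clock: 3.42
ee_pos: [0.5119, 0.1069, 0.326]
ee_rot: [-0.0, 0.04, 0.999, -0.0]
force: [0.2, -1.3, -0.3]
finger_gap: 1.002
grasp_force: 0.0
[0.51166071 0.10591623 0.3261743 ]
853 [[0.507  0.1179 0.2374]
 [0.5132 0.1282 0.2569]
 [0.5257 0.1388 0.2588]] [-0.013   0.012   0.0668] [0.0065 0.0339 0.091 ]
665 [[0.5074 0.1184 0.2534]
 [0.5157 0.1284 0.2572]
 [0.5258 0.1389 0.2588]] [-0.013   0.0125  0.0668] [0.0063 0.0339 0.0741]
4415 [0.07814498 0.996942   0.5180472  0.16010654]
scoop {'centre': [305.6, 205.6], 'confidence': 0.85} [0.5143 0.1268 0.205 ]
scoop {'centre': [387.8, 92.5], 'confidence': 0.84} [0.422  0.2005 0.205 ]
short_rail_free {'centre': [136.0, 208.9], 'confidence': 0.71} [ 0.5049 -0.0301  0.205 ]
```

View pics/wrist1.png

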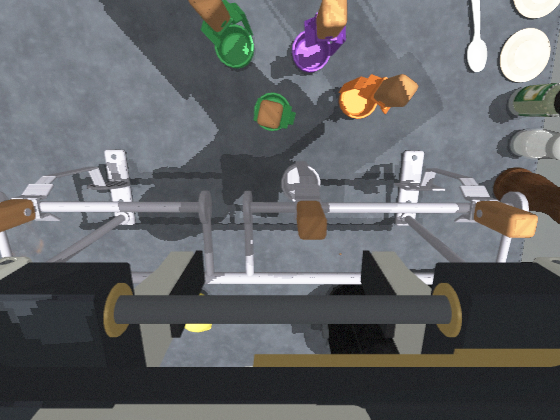

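The wrist view shows the scoop's grip at (311,220) on the rail just right of the gap discs (206/248, 210), with the coloured look-alikes at the top, out of the way. I'll shift 3/23 mm and descend with the fingers half closed, so they clear the disc.

```bash
python3 -m inch '[[0.6,-0.03,0.23,0,0,0,0],[0.6,-0.04,0.23,0.3,0,0,0],[0.6,-0.04,0.23,0.5,0,0,0],[0.6,-0.04,0.23,0.7,0,0,0],[0.6,-0.04,0.23,0.85,0,0,0],[0.6,-0.04,0.23,1,0,0,0],[0.6,-0.04,0.23,1,0,0,0]]'
```

```text
clock: 4.45
ee_pos: [0.5167, 0.1289, 0.2255]
ee_rot: [-0.001, 0.041, 0.999, -0.001]
force: [0.8, -0.5, 0.9]
finger_gap: 0.599
grasp_force: 0.0
```

```bash
python3 -m inch '[[0.3,0,0,0.02,0,0,0],[0.3,0,0,0.02,0,0,0],[0.0,0,0,0.02,0,0,0],[0,0,0,0.02,0,0,0],[0,0,0,0.02,0,0,0],[0,0,0,0.02,0,0,0]]'
```

```text
clock: 5.2
ee_pos: [0.5172, 0.1293, 0.2249]
ee_rot: [0.0, 0.041, 0.999, 0.0]
force: [-1.3, 0.3, 3.1]
finger_gap: 0.25
grasp_force: 30.0
```

```bash
python3 -m inch '[[0,0,0,-0.1,0,0,0],[0,0,0,-0.25,0,0,0],[0,0,0,-0.45,0,0,0],[0,0,0,-0.6,0,0,0],[0,0,0,-0.6,0,0,0],[0,0,0,-0.6,0,0,0]]'; python3 - <<'E'
from h import *
p,d=arm.snapshot("side"); save("side2",cv2.resize(p[90:300,130:410],None,fx=2.5,fy=2.5))
E
```

```text
clock: 5.95
ee_pos: [0.5167, 0.1291, 0.284]
ee_rot: [-0.0, 0.041, 0.999, -0.0]
force: [-0.1, 0.1, -1.5]
finger_gap: 0.249
grasp_force: 30.0
```

View pics/side2.png

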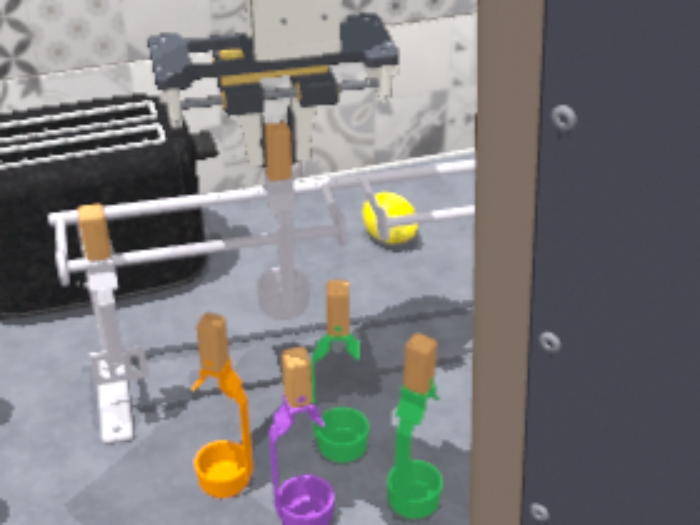

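The scoop hangs in the grip clear of the rail, grip at (278,150) and cup at (283,290), upright. Now along to the short rail.

```bash
python3 -m inch '[[0,0,-0.1,0,0,0,0],[0,0,-0.28,0,0,0,0],[0,0,-0.46,0,0,0,0],[0,0,-0.64,0,0,0,0],[0,0,-0.8,0,0,0,0],[0,0,-0.8,0,0,0,0]]' && python3 -m inch '[[0,0,-0.1,0,0,0,0],[0,0,-0.28,0,0,0,0],[0,0,-0.46,0,0,0,0],[0,0,-0.64,0,0,0,0],[0,0,-0.77,0,0,0,0],[0,0,-0.77,0,0,0,0],[0,0,-0.77,0,0,0,0]]'; python3 - <<'E'
from h import *
p,d=arm.snapshot("scene"); c=arm.get_calibration("scene"); save("scene3",cv2.resize(p[90:300,190:470],None,fx=2.5,fy=2.5))
# rail position near destination
K=c["K"]; vv,u=np.mgrid[:420,:560]; P=(np.array(c["eye"])+np.stack([(u-K[0,2])/K[0,0]*d,-(vv-K[1,2])/K[1,1]*d,-d],-1)@rot(c).T)[d>0]
m=(P[:,2]>.197)&(P[:,2]<.208)&(abs(P[:,0]-.498)<.02)&(P[:,1]<.02)&(P[:,1]>-.11)
L=cv2.fitLine(P[m,:2].astype(np.float32),cv2.DIST_HUBER,0,.001,.001).ravel(); e=arm.read_state()["ee_pos"]
print(m.sum(),L,"rail x at tcp y",L[2]+(e[1]-L[3])*L[0]/L[1],e)
E
```

```text
clock: 6.75
ee_pos: [0.5105, 0.0481, 0.2847]
ee_rot: [0.0, 0.041, 0.999, 0.0]
force: [0.3, 0.7, -1.6]
finger_gap: 0.249
grasp_force: 30.0
clock: 7.62
ee_pos: [0.5044, -0.0273, 0.2845]
ee_rot: [0.0, 0.041, 0.999, 0.0]
force: [-0.8, -0.3, -1.9]
finger_gap: 0.251
grasp_force: 30.0
295 [ 0.07781768  0.9969676   0.49800938 -0.07235647] rail x at tcp y 0.5015393319461269 [ 0.50439698 -0.02713225  0.28453815]
```

View pics/scene3.png

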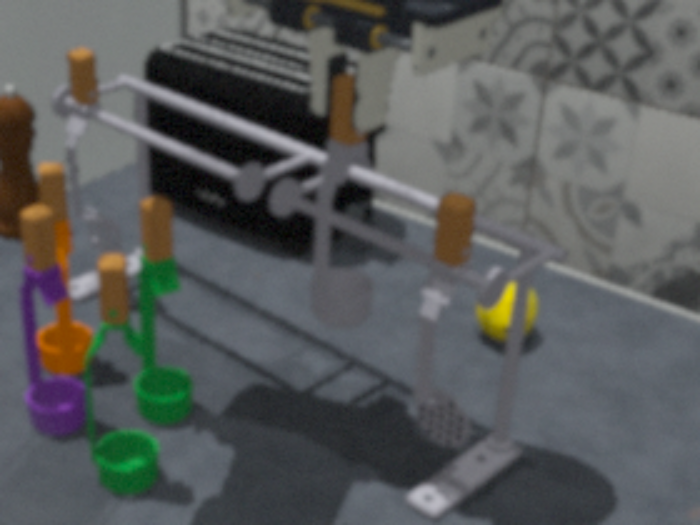

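Scoop is over the short rail: grip (343,105), cup (342,295), skimmer at (455,230). The shank may lean, so I measure the tilt before lowering.

```bash
cat > tilt.py <<'E'
from h import *
p,d=arm.snapshot("scene"); c=arm.get_calibration("scene"); e=arm.read_state()["ee_pos"]
K=c["K"]; vv,u=np.mgrid[:420,:560]; P=(np.array(c["eye"])+np.stack([(u-K[0,2])/K[0,0]*d,-(vv-K[1,2])/K[1,1]*d,-d],-1)@rot(c).T)[d>0]
y=np.array([.081,.9967]); x=np.array([.9967,-.081]); q=P[:,:2]-e[:2]; s=q@y; t=q@x
for z in np.arange(.08,.29,.01):
    m=(abs(s)<.035)&(abs(t)<.07)&(abs(P[:,2]-z)<.005)
    if m.sum()>3: print(round(z,3),m.sum(),"x",np.percentile(t[m],[5,50,95]).round(4),"y",np.percentile(s[m],[5,50,95]).round(4))
E
python3 tilt.py
```

```text
0.12 88 x [-0.0179 -0.0037  0.0261] y [-0.0221 -0.0073  0.0183]
0.13 159 x [-0.019   0.0014  0.0278] y [-0.0228 -0.0044  0.0196]
0.14 179 x [-0.0227  0.008   0.0277] y [-0.0238 -0.0047  0.0196]
0.15 53 x [-0.0243 -0.0192  0.0261] y [-0.023  -0.0023  0.0183]
0.16 26 x [-0.0238 -0.0222 -0.0204] y [-0.0058 -0.0015  0.0056]
0.17 28 x [-0.0241 -0.0223 -0.0208] y [-0.0066  0.0002  0.0067]
0.18 29 x [-0.0237 -0.0222 -0.0209] y [-0.0062 -0.0016  0.0072]
0.19 28 x [-0.0245 -0.0231 -0.0211] y [-0.0058  0.0003  0.0074]
0.2 144 x [-0.0234 -0.0027  0.0697] y [-0.0316 -0.0046  0.0312]
0.21 59 x [-0.0242 -0.0203  0.0688] y [-0.0264 -0.0029  0.0276]
0.22 30 x [-0.0238 -0.0225 -0.0209] y [-0.0065  0.0002  0.0064]
0.23 35 x [-0.0238 -0.0224 -0.02  ] y [-0.0068  0.      0.0064]
0.24 49 x [-0.0204 -0.0177  0.0179] y [-0.0098 -0.0013  0.0071]
0.25 99 x [-0.0161 -0.0111  0.0157] y [-0.0107 -0.0019  0.0109]
0.26 75 x [-0.01   -0.0077  0.0102] y [-0.0114 -0.0028  0.011 ]
0.27 79 x [-0.0087 -0.006   0.0085] y [-0.0122 -0.0079  0.0087]
0.28 59 x [-0.0091 -0.0075  0.0015] y [-0.011  -0.0047  0.0074]
```

Upright. Lowering, watching the force.

```bash
python3 -m inch '[[0,0,0,0.15,0,0,0],[0,0,0,0.3,0,0,0],[0,0,0,0.4,0,0,0],[0,0,0,0.48,0,0,0],[0,0,0,0.54,0,0,0],[0,0,0,0.57,0,0,0],[0,0,0,0.57,0,0,0],[0,0,0,0.57,0,0,0]]'
```

```text
clock: 8.72
ee_pos: [0.5046, -0.0272, 0.2279]
ee_rot: [0.0, 0.041, 0.999, 0.0]
force: [0.6, 0.1, -0.6]
finger_gap: 0.249
grasp_force: 30.0
```

```bash
python3 -m inch '[[0,0,0,0.01,0,0,0],[0,0,0,0.02,0,0,0],[0,0,0,0.03,0,0,0],[0,0,0,0.03,0,0,0],[0,0,0,0.03,0,0,0]]'
```

```text
clock: 9.35
ee_pos: [0.5044, -0.0273, 0.2249]
ee_rot: [0.0, 0.041, 0.999, -0.0]
force: [-1.8, 0.7, 2.8]
finger_gap: 0.245
grasp_force: 30.0
```

Contact matches the original hang (same height, +2.8 N). Release in small steps, then rise.

```bash
python3 -m inch '[[0.3,0,0,0,0,0,0],[0.35,0,0,0,0,0,0],[0.5,0,0,0,0,0,0],[0.6,0,0,0,0,0,0],[0.6,0,0,0,0,0,0],[0.6,0,0,0,0,0,0]]' && python3 -m inch '[[0.6,0,0,-0.1,0,0,0],[0.6,0,0,-0.4,0,0,0],[0.6,0,0,-0.8,0,0,0],[0.6,0,0,-1,0,0,0],[0.6,0,0,-1,0,0,0],[0.6,0,0,-1,0,0,0]]'; python3 - <<'E'
from tilt import *
save("scene4",cv2.resize(p[90:300,190:470],None,fx=2.5,fy=2.5))
E
```

```text
clock: 10.1
ee_pos: [0.5044, -0.0273, 0.2246]
ee_rot: [0.0, 0.041, 0.999, 0.0]
force: [-0.1, -0.9, 0.5]
finger_gap: 0.597
grasp_force: 0.0
clock: 10.85
ee_pos: [0.504, -0.0272, 0.3243]
ee_rot: [-0.0, 0.041, 0.999, 0.0]
force: [-0.3, -0.6, -0.5]
finger_gap: 0.6
grasp_force: 0.0
0.08 173 x [-0.0226  0.0068  0.0279] y [-0.0233 -0.0054  0.0192]
0.09 53 x [-0.0237 -0.014   0.0266] y [-0.0238 -0.0009  0.0199]
0.1 22 x [-0.0238 -0.0225 -0.0207] y [-0.0064 -0.0014  0.0051]
0.11 24 x [-0.0241 -0.0223 -0.0206] y [-0.0056 -0.0004  0.006 ]
0.12 24 x [-0.023  -0.022  -0.0196] y [-0.0067 -0.0015  0.0078]
0.13 26 x [-0.0237 -0.0224 -0.0215] y [-0.0069 -0.0011  0.0068]
0.14 27 x [-0.0236 -0.022  -0.0211] y [-0.0054  0.0005  0.0073]
0.15 23 x [-0.0239 -0.0224 -0.021 ] y [-0.0049 -0.0003  0.0056]
0.16 26 x [-0.0238 -0.0224 -0.0207] y [-0.0063  0.0001  0.0059]
0.17 33 x [-0.0239 -0.022  -0.0201] y [-0.0063 -0.0004  0.0061]
0.18 42 x [-0.0209 -0.0176 -0.0138] y [-0.0079 -0.      0.0076]
0.19 70 x [-0.0157 -0.0118 -0.0073] y [-0.0113  0.0003  0.0116]
0.2 135 x [-0.0091 -0.0027  0.0031] y [-0.0314 -0.0052  0.0313]
0.21 89 x [-0.0087 -0.0047  0.0078] y [-0.0217 -0.0068  0.0168]
0.22 68 x [-0.0091 -0.0065  0.0066] y [-0.0115 -0.0068  0.0087]
0.23 62 x [-0.0088 -0.0066  0.0061] y [-0.0107 -0.0068  0.0068]
0.24 69 x [-0.0089 -0.0061  0.0089] y [-0.0112 -0.0073  0.0071]
0.25 71 x [-0.0088 -0.0068  0.0073] y [-0.0107 -0.0067  0.0079]
0.26 57 x [-0.0081 -0.0011  0.0067] y [-0.0094 -0.0018  0.0079]
```

View pics/scene4.png

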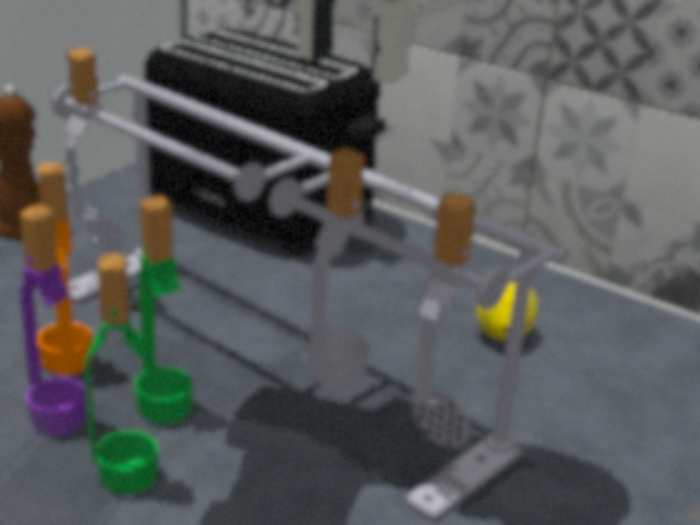

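The scoop hangs straight on the short rail, grip (346,180) and cup (340,360). The turner (82,75) and skimmer (455,230) are unmoved, and the gripper is clear.

```bash
python3 -c "
from bench import arm
print(arm.hand_in())"
```

```text
the job is handed in; nothing more can be done
None
```

The coffee scoop now hangs freely and straight on the free stretch of the short right-hand rail; the turner and skimmer were left alone, and the job was handed in about 11 s into the 40 s limit (no verdict was returned).

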